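# Carry the tote of wing nuts to the green mat

### The arm

A 6-joint arm with a two-finger parallel gripper is mounted at the origin on a cart in front of the work surface, level with it; the furniture and walls round the work are solid. World frame = base frame: x ahead of the robot, y to its left, z up, the work surface at z = 0. Lengths are in mm, angles in rad, forces in N, time in s.
With the tool pointing down it reaches from about 325 to 900 mm from the base axis. Payload 6.1 kg.
Tool frame: the origin (TCP) lies at the very end of the fingers, on their centre line; the grasp point (between the pads) lies 19 mm behind it; z points along the fingers, x is the direction in which the jaws open and shut, and the axes are right-handed (so a half turn about z gives the same grasp; the last joint's range is limited). The gripper opens to 87 mm and grips with 3 to 60 N. Pads are 19 mm wide; open, the fingers measure 117 mm over their backs; the gripper's body (75 mm by 190 mm) begins 51 mm behind the grasp point.
Start: joints at [-0.126, 0.22, 1.526, -0, 1.395, -0.126], TCP at [624.992, -0.003, 186.138] pointing down, gripper open.
Joint ranges: [-2.98, 2.98], [-0.91, 2.08], [0.09, 2.57], [-1.24, 4.39], [0.2, 2.65], [-2.68, 2.68]. Speed limits (rad/s): [2.57, 2.57, 3.01, 3.14, 3.14, 3.14].

### API

Orientations are given as a unit quaternion [x, y, z, w].
In Python, from plant import r, kinematics, grab_frame gives the robot as it stands. The module is installed in compiled form; this text tells all that it offers. Calls block until the motion is done:
- r.move_pose(position, orientation): joint-space move of the TCP to a pose.
- r.move_l(position, frame=None, velocity=150, threshold=None): straight line of the TCP; frame=None keeps the orientation; velocity is the mean speed in mm/s. With threshold (N) it stops when the force on the tool has changed by that much, and returns True; else False.
- r.move_j(angles): joint-space move.
- r.let_go() and r.clamp(f_grip=None): open the fingers fully, or close them until they stop; f_grip is the grip in N (None keeps the last).
- r.sleep(seconds).
- kinematics.solve_ik(position, orientation): joint angles nearest the present ones, or None.
- r.state(): the state.
- grab_frame(name): name is "scene" or "side" or "wrist"; returns a dict with "frame" (400x640x3 uint8, red, green, blue), "fovy" (degrees; the focal length in pixels is half the picture's height over the tangent of half this angle, whatever the lens; pixels are square), "cx", "cy" (the principal point, pixels), "rvec" (rotation vector, rad) and "tvec" (3), from world to camera coordinates, as OpenCV has them; the wrist camera has in their place "mount" (4x4, takes a point from camera to tool coordinates, whose origin is the TCP and whose axes are the tool frame's). Camera axes: x right, y down, z forward; pixel columns grow to the right and rows downward; lengths in mm; the calibration is good to about 2 mm. A picture is of the moment at which its call begins: read the wrist's pose just before it. There is no depth.
A pose or a line that the arm cannot do raises r.IKError and nothing moves.
- r.close_job(): hands the job in, once; it reports no verdict.
The state is a dict: "t": time; "joint_pos": joint angles; "dq": joint speeds; "tau": joint torques, N m; "ee_pos": TCP position; "tool_rot": TCP orientation; "wrist_force": force on the tool from outside, world axes, zero at the start; "wrist_torque": the same for the moment, N m; "grip_width": finger opening in mm.
Only numpy, scipy, OpenCV 4.12 (cv2) and the standard library are available. Lean on these libraries where they do the work, as an engineer would, in place of code of your own. Each camera call takes 0.05 s, during which the arm holds its last target.

### The job

Pick up the small wooden tote that holds the two loose wing nuts, carry it level so that nothing spills, and set it down upright in the middle of the green mat, its long side along the mat's long side. Set it down rather than drop it, and let go. The tote with the wooden wheel in it is not the one wanted.

Things in the scene. Friction and masses are not known exactly. Their poses are not given: they have to be found in the camera images.
- tote_handle (a point): centre of the handle bar of the tote holding the wing nuts: an open plywood box 150 mm long (x) and 120 wide (y), walls 32 high, 5 thick; z up. Uprights 30 mm wide, 9 thick at the ends reach 90 mm; between them along x runs the darker wooden bar, 14 mm wide, 18 high, its centre 78 mm above the tote's underside. Stands on the bench (z = 0); 0.2 to 0.45 kg
- mat_top (a point): the centre of the upper face of the thick green mat with black border that lies fixed on the bench, 240 mm long (x axis) by 190 mm wide (y), 12 mm thick; the upper face is 12 mm above the bench. z is up
- wing_nut_1_centre (a point): the centre of one dark iron wing nut lying loose in the tote: hub 20 mm across, 42 mm over the wings (its y axis), 19 mm high, 30 g
- wing_nut_2_centre (a point): the centre of the other wing nut, alike, lying loose in the same tote. (A second tote, of the same make and size, 90 mm high, stands near by; it holds a 63 mm brown wooden wheel, no wing nuts, and is not wanted)

How it is judged (in metres and radians):
On the way:
1. the tote is lifted clear of the bench with both wing nuts in it (height (world z) of tote_handle above 0.1 m and x of wing_nut_1_centre in the frame of tote_handle between -0.07 and 0.07 m and y of wing_nut_1_centre in the frame of tote_handle between -0.055 and 0.055 m and z of wing_nut_1_centre in the frame of tote_handle between -0.08 and -0.045 m and x of wing_nut_2_centre in the frame of tote_handle between -0.07 and 0.07 m and y of wing_nut_2_centre in the frame of tote_handle between -0.055 and 0.055 m and z of wing_nut_2_centre in the frame of tote_handle between -0.08 and -0.045 m), for 0.2 s.
At the end, for the whole second after the job is handed in: The tote with the wing nuts stands upright and at rest on the green mat, the centre of its handle within 25 mm of the mat's centre seen from above, its long side within 15 degrees of the mat's long side (either way round), and both wing nuts lie inside the tote (horizontal distance between tote_handle and mat_top below 0.025 m and angle between the x axis of tote_handle and the x axis of mat_top, either way round below 0.26 rad and z of tote_handle in the frame of mat_top below 0.083 m and angle between tote_handle's own z axis and vertical below 0.08 rad and x of wing_nut_1_centre in the frame of tote_handle between -0.07 and 0.07 m and y of wing_nut_1_centre in the frame of tote_handle between -0.055 and 0.055 m and z of wing_nut_1_centre in the frame of tote_handle between -0.08 and -0.045 m and x of wing_nut_2_centre in the frame of tote_handle between -0.07 and 0.07 m and y of wing_nut_2_centre in the frame of tote_handle between -0.055 and 0.055 m and z of wing_nut_2_centre in the frame of tote_handle between -0.08 and -0.045 m and linear speed of tote below 0.03 m/s); the robot touches nothing.
It fails at once if the tote is tipped more than 25 degrees (angle between tote_handle's own z axis and vertical above 0.436 rad).
It fails at once if the tote is let go in the air, more than 20 mm above the mat (height (world z) of tote_handle above 0.11 m and contact force between the fingers and tote below 0.05 N).
It also fails if it takes over 43 s, if anything falls off the work surface, if the arm or the gripper's body presses on something with over 40 N, if the wrist force passes 120 N, or if a joint passes its speed limit or range.

## Working session

There is one attempt and no reset: what is moved stays moved. The work goes in short steps, each a Python script; the robot and the scene stay as the last script left them, time stands still between calls to the robot, and variables do not carry over. Pictures are saved under pics/ and viewed, and the job is handed in when it is done.

```bash
mkdir -p pics; python3 - <<'E'
from plant import r,grab_frame
import cv2,pickle
s=r.state();print(s['t'],s['ee_pos'],s['tool_rot'],s['grip_width'])
for n in("scene","side","wrist"):
    d=grab_frame(n);pickle.dump((d,s),open(f'pics/{n}0.pkl','wb'))
    cv2.imwrite(f'pics/{n}0.png',d['frame'][:,:,::-1]);print({k:v for k,v in d.items() if k!='frame'})
E
```

```text
0.0 [6.24308972e+02 8.65489489e-02 1.85048088e+02] [ 9.99999533e-01  3.38333146e-06 -9.57366811e-04 -1.29805910e-04] 87.29300431424195
{'fovy': 54.32208834922156, 'cx': 313.2017318076913, 'cy': 199.54616087115565, 'rvec': array([ 0.9007953 , -2.54480273,  1.02322254]), 'tvec': array([397.99450816, 269.95265327, 763.52063146])}
{'fovy': 47.848250847977916, 'cx': 322.55762481652886, 'cy': 202.05862854275253, 'rvec': array([ 1.69619191, -2.08150719,  0.65202372]), 'tvec': array([ 115.76279582,  444.04836537, 1145.94109545])}
{'fovy': 68.6863996036802, 'cx': 315.70828923810313, 'cy': 200.7994988502359, 'mount': array([[ 9.99999261e-01,  1.04363748e-03, -6.24085505e-04,
        -4.32061577e-01],
       [-8.04935420e-04,  9.52809293e-01,  3.03568449e-01,
        -8.38057367e+01],
       [ 9.11449881e-04, -3.03567722e-01,  9.52809429e-01,
        -1.98401922e+02],
       [ 0.00000000e+00,  0.00000000e+00,  0.00000000e+00,
         1.00000000e+00]])}
```

View pics/scene0.png

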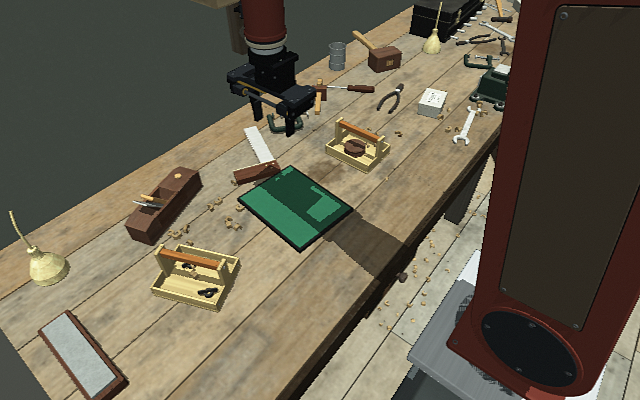

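View pics/side0.png

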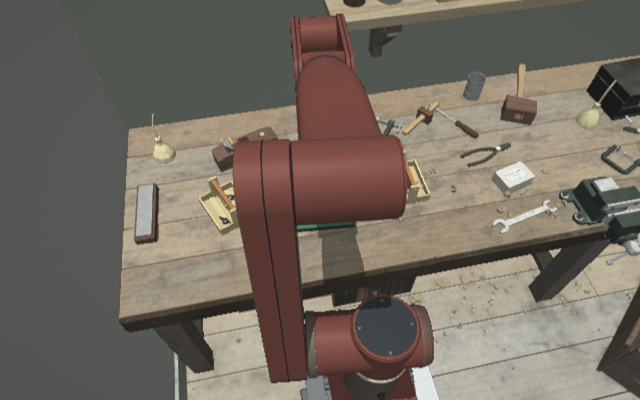

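View pics/wrist0.png

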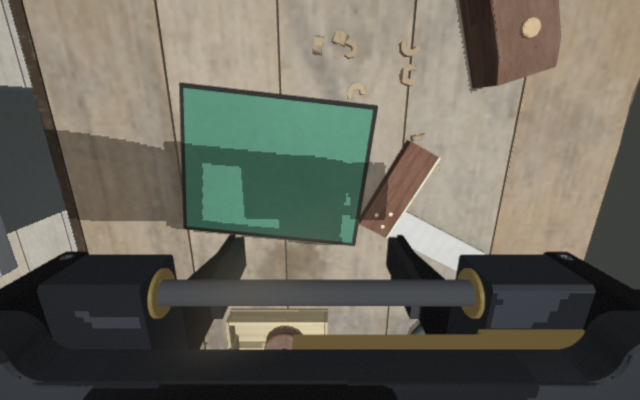

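The scene view shows the wing-nut tote at about (195,275), the mat at (295,207) and the wheel tote at (357,145). I'll enlarge the tote and the mat.

```bash
python3 - <<'E'
import cv2
a=cv2.imread('pics/scene0.png')
cv2.imwrite('pics/c1.png',cv2.resize(a[230:320,140:250],None,fx=7,fy=6.6,interpolation=cv2.INTER_CUBIC) if 0 else cv2.resize(a[232:317,140:250],(770,595),interpolation=cv2.INTER_CUBIC))
cv2.imwrite('pics/c2.png',cv2.resize(a[155:255,230:360],(780,600),interpolation=cv2.INTER_CUBIC))
E
```

```text
(no output)
```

View pics/c1.png

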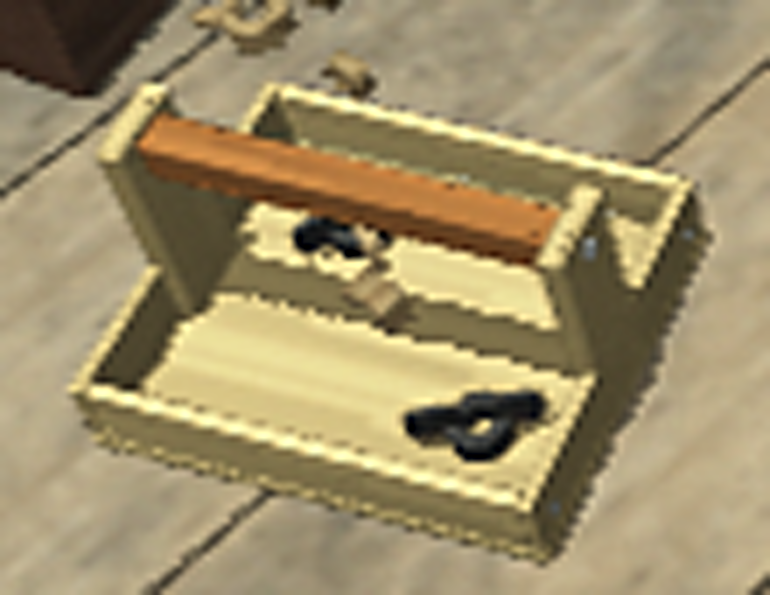

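View pics/c2.png

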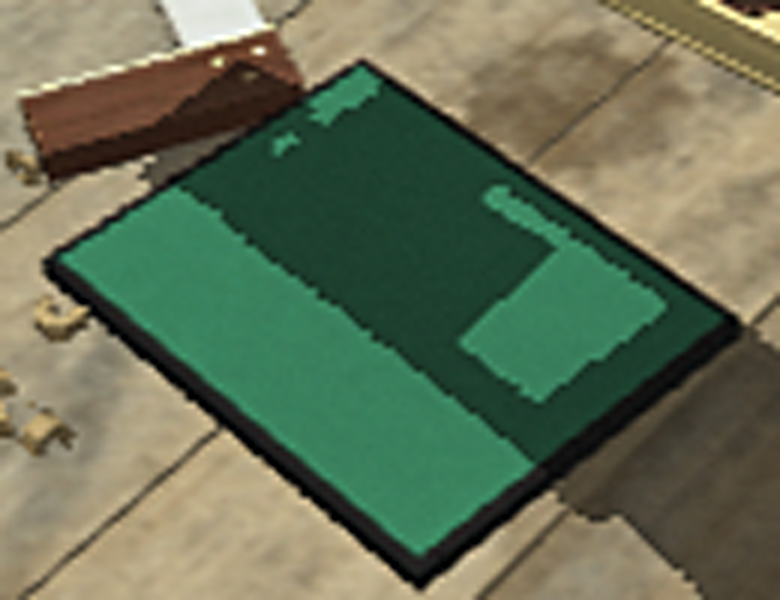

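```bash
cat > h.py <<'E'
import numpy as np,cv2,pickle
from scipy.spatial.transform import Rotation as R
def cam(d,s=None):
    f=200/np.tan(np.radians(d['fovy']/2));K=np.array([[f,0,d['cx']],[0,f,d['cy']],[0,0,1]])
    if 'rvec' in d: 
        Rm=cv2.Rodrigues(d['rvec'])[0];t=np.array(d['tvec']).reshape(3)
    else:
        T=np.eye(4);T[:3,:3]=R.from_quat(s['tool_rot']).as_matrix();T[:3,3]=s['ee_pos'];T=np.linalg.inv(T@d['mount']);Rm=T[:3,:3];t=T[:3,3]
    return K,Rm,t
def back(c,uv,z):
    K,Rm,t=c;o=-Rm.T@t;v=Rm.T@np.linalg.solve(K,[uv[0],uv[1],1.]);return o+v*(z-o[2])/v[2]
def proj(c,p):
    K,Rm,t=c;q=K@(Rm@np.asarray(p,float)+t);return q[:2]/q[2]
E
python3 - <<'E'
from h import *
np.set_printoptions(precision=1,suppress=True)
d,s=pickle.load(open('pics/scene0.pkl','rb'));c=cam(d)
dw,sw=pickle.load(open('pics/wrist0.pkl','rb'));w=cam(dw,sw)
def rep(P):
    P=np.array(P);print(P[:,:2].tolist() and P[:,:2],'mean',P.mean(0)[:2],'sides',[np.linalg.norm(P[i]-P[i-1]).round(1) for i in range(4)],'angs',[np.degrees(np.arctan2(*(P[i]-P[i-1])[1::-1])).round(1) for i in range(4)])
rep([back(c,(230+u/6-.4,155+v/6-.4),12) for u,v in [(362,60),(738,322),(420,572),(45,262)]])
rep([back(w,uv,12) for uv in [(181,84),(377,106),(355,244),(186,228)]])
f=lambda u,v,z:back(c,(140+u/7-.4,232+v/7-.4),z)
rep([f(u,v,32) for u,v in [(75,390),(275,88),(693,183),(540,505)]])
rep([f(u,v,90) for u,v in [(105,162),(155,85),(598,187),(545,265)]])
E
```

```text
[[676.9 -97.6]
 [441.8 -71. ]
 [461.8 112.4]
 [695.9  88.3]] mean [569.1   8. ] sides [np.float64(186.8), np.float64(236.6), np.float64(184.5), np.float64(235.4)] angs [np.float64(-95.8), np.float64(173.6), np.float64(83.8), np.float64(-5.9)]
[[463.8 110.3]
 [697.2  85.8]
 [678.2 -97.6]
 [445.1 -73.9]] mean [571.1   6.1] sides [np.float64(185.2), np.float64(234.6), np.float64(184.4), np.float64(234.4)] angs [np.float64(84.2), np.float64(-6.0), np.float64(-95.9), np.float64(174.2)]
[[630.5 390.5]
 [675.6 283.3]
 [542.5 223.9]
 [494.5 329. ]] mean [585.8 306.7] sides [np.float64(149.3), np.float64(116.4), np.float64(145.8), np.float64(115.5)] angs [np.float64(24.4), np.float64(-67.2), np.float64(-156.0), np.float64(114.5)]
[[644.6 349.8]
 [656.9 323.6]
 [526.2 265.5]
 [517.7 292.9]] mean [586.3 307.9] sides [np.float64(139.1), np.float64(28.9), np.float64(143.1), np.float64(28.7)] angs [np.float64(24.1), np.float64(-65.0), np.float64(-156.0), np.float64(107.0)]
```

Both cameras agree on the mat: centre about (570,7), long axis at -6°. The rim and the upright tops agree on the tote: centre (586,307.5), axis at 24.2°. The sides come out within about 5 mm of the given sizes. Next I go above the tote and check.

```bash
cat >> h.py <<'E'
def quat(deg): # tool down, tool x axis at deg
    return (R.from_euler('z',deg,degrees=True)*R.from_quat([1,0,0,0])).as_quat()
E
python3 - <<'E'
from h import *
from plant import r,kinematics,grab_frame
for a in(-65.8,114.2):
  print(a,kinematics.solve_ik([586,307.5,190],quat(a)),kinematics.solve_ik([570,7,75],quat(a-30.2)))
r.move_pose([586,307.5,190],quat(-65.8))
r.move_l([586,307.5,110],velocity=120)
s=r.state();print(s['t'],s['ee_pos'],s['wrist_force'],s['joint_pos'])
for n in("scene","wrist","side"):
    d=grab_frame(n);pickle.dump((d,s),open(f'pics/{n}1.pkl','wb'));cv2.imwrite(f'pics/{n}1.png',d['frame'][:,:,::-1])
a=cv2.imread('pics/scene1.png');cv2.imwrite('pics/c3.png',cv2.resize(a[190:320,120:290],(780,596),interpolation=cv2.INTER_CUBIC))
E
```

```text
-65.8 [ 3.64194630e-01  3.05052686e-01  1.41757278e+00 -4.44089210e-16
  1.41896719e+00  1.51262128e+00] [-1.26044948e-01  1.95897153e-01  1.77328331e+00 -4.44089210e-16
  1.17241219e+00  1.54947113e+00]
114.2 [ 3.64194630e-01  3.05052686e-01  1.41757278e+00 -4.44089210e-16
  1.41896719e+00 -1.62897138e+00] [-1.26044948e-01  1.95897153e-01  1.77328331e+00 -4.44089210e-16
  1.17241219e+00 -1.59212152e+00]
2.4167 [586.62691191 307.63978264 110.83956664] [-0.52304714 -0.37785512  1.12208584] [3.64031405e-01 3.65016855e-01 1.49353195e+00 4.03701230e-05
 1.28177371e+00 1.51255120e+00]
```

View pics/c3.png

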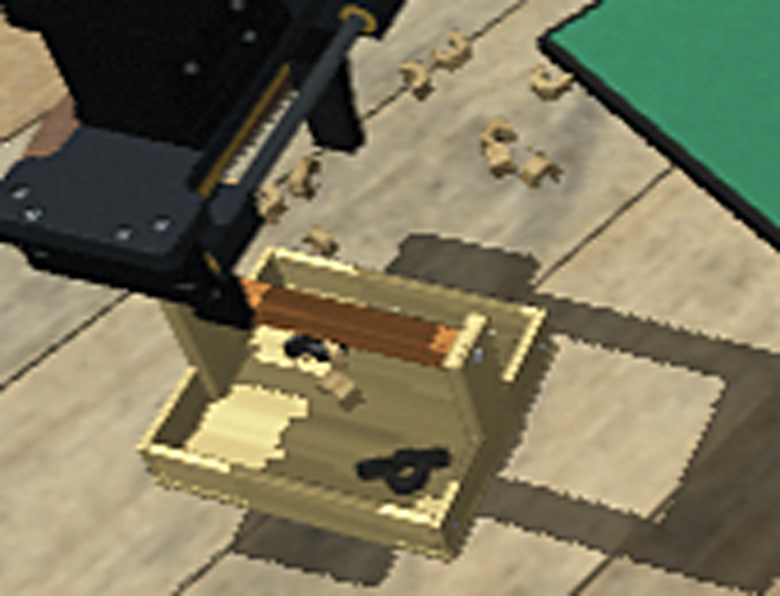

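View pics/wrist1.png

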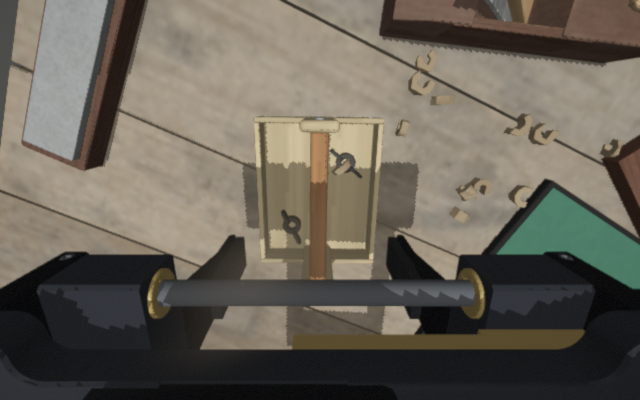

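```bash
python3 - <<'E'
from h import *
np.set_printoptions(precision=1,suppress=True)
for n in('scene','wrist'):
    d,s=pickle.load(open(f'pics/{n}1.pkl','rb'));c=cam(d,s);print(n,'TCP',proj(c,s['ee_pos']))
    Rz=R.from_euler('z',24.2,degrees=True)
    for p in [(75,15,90),(75,-15,90),(75,60,32),(75,-60,32),(-75,60,32),(-75,-60,32),(0,0,87),(-75,15,90),(-75,-15,90)]:
        print(p,proj(c,Rz.apply(p)+[586,307.5,0]))
    for x in(-43,43):print('finger',x,proj(c,np.array(s['ee_pos'])+R.from_quat(s['tool_rot']).apply([x,0,0])))
E
```

```text
scene TCP [186.8 250.1]
(75, 15, 90) [152.6 254.5]
(75, -15, 90) [160.3 243.1]
(75, 60, 32) [149.5 288.3]
(75, -60, 32) [177.9 243.5]
(-75, 60, 32) [216.3 305.1]
(-75, -60, 32) [239.3 257.3]
(0, 0, 87) [189.9 257.2]
(-75, 15, 90) [220.6 270.3]
(-75, -15, 90) [226.7 258.2]
finger -43 [176.2 267.6]
finger 43 [196.7 233.7]
wrist TCP [315.7 227. ]
(75, 15, 90) [294.9 120.6]
(75, -15, 90) [336.4 120.6]
(75, 60, 32) [249.9 117.8]
(75, -60, 32) [381.5 117.9]
(-75, 60, 32) [259.4 263.8]
(-75, -60, 32) [371.8 263.9]
(0, 0, 87) [315.6 216.2]
(-75, 15, 90) [298.5 297.4]
(-75, -15, 90) [332.6 297.4]
finger -43 [257.  226.9]
finger 43 [374.4 227. ]
```

```bash
python3 - <<'E'
from h import *
a=cv2.imread('pics/scene1.png')
for p in [(176.2,267.6),(196.7,233.7),(186.8,250.1)]: 
    cv2.circle(a,(round(p[0]),round(p[1])),1,(0,0,255),-1)
cv2.imwrite('pics/c4.png',cv2.resize(a[205:290,140:250],(770,595),interpolation=cv2.INTER_NEAREST))
a=cv2.imread('pics/wrist1.png')
for p in [(257,227),(374,227)]: 
    cv2.circle(a,(round(p[0]),round(p[1])),1,(0,0,255),-1)
cv2.imwrite('pics/c5.png',cv2.resize(a[180:320,180:460],(780,390),interpolation=cv2.INTER_NEAREST))
E
```

```text
(no output)
```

View pics/c4.png

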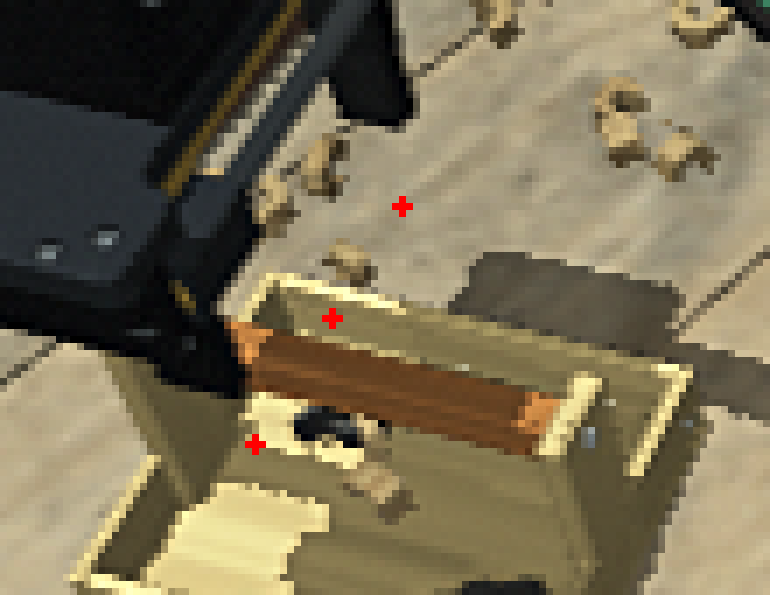

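View pics/c5.png

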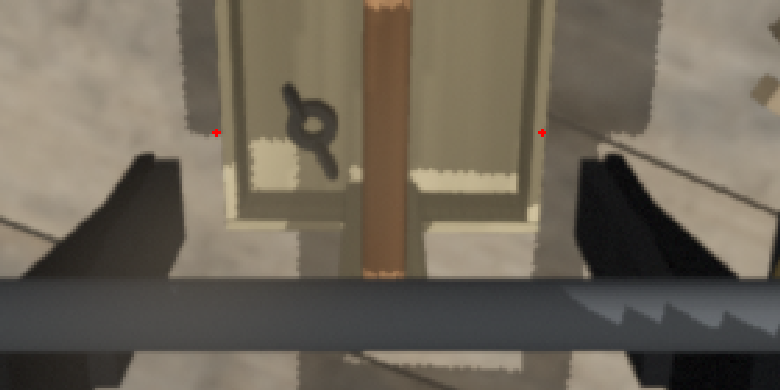

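The tote agrees in both cameras, but the open fingertips appear about 35 mm above the reported TCP in both. Perhaps the fingers swing out as they close. I'll close them in free air, higher up, and look.

```bash
python3 - <<'E'
from h import *
from plant import r,grab_frame
r.move_l([586,307.5,180],velocity=150)
def pic(k):
    s=r.state();print(s['t'],s['ee_pos'],s['wrist_force'],s['grip_width'])
    for n in("scene","wrist"):
        s=r.state();d=grab_frame(n);pickle.dump((d,s),open(f'pics/{n}{k}.pkl','wb'));a=d['frame'][:,:,::-1].copy()
        c=cam(d,s);T=R.from_quat(s['tool_rot'])
        for z in(0,-19,-35):
            p=proj(c,np.array(s['ee_pos'])+T.apply([0,0,z]));print(n,z,p.round(1))
            a[int(round(p[1])),int(round(p[0]))]=(0,0,255) if z else (255,0,255)
        x0,y0=(130,160) if n=='scene' else (230,180)
        cv2.imwrite(f'pics/{n}{k}c.png',cv2.resize(a[y0:y0+100,x0:x0+130],(780,600),interpolation=cv2.INTER_NEAREST))
        if n=='wrist': cv2.imwrite(f'pics/{n}{k}c.png',cv2.resize(a[y0-30:y0+120,x0-15:x0+185],(780,585),interpolation=cv2.INTER_NEAREST))
pic('2o')
r.clamp(5)
pic('2c')
r.let_go();print(r.state()['t'])
E
```

```text
3.1833 [585.75485319 307.42880921 179.60967095] [-0.62860867  0.2830503   0.28131983] 87.14664519444617
scene 0 [178.4 228.1]
scene -19 [175.8 221.4]
scene -35 [173.5 215.6]
wrist 0 [315.7 227. ]
wrist -19 [315.7 238. ]
wrist -35 [315.7 249. ]
4.8083 [586.01663382 307.5068772  179.99992123] [-0.17798612 -0.47744956  0.72065376] 0.47565293115960366
scene 0 [178.3 227.9]
scene -19 [175.6 221.3]
scene -35 [173.3 215.5]
wrist 0 [315.7 227. ]
wrist -19 [315.7 238. ]
wrist -35 [315.7 249. ]
6.425
```

View pics/scene2cc.png

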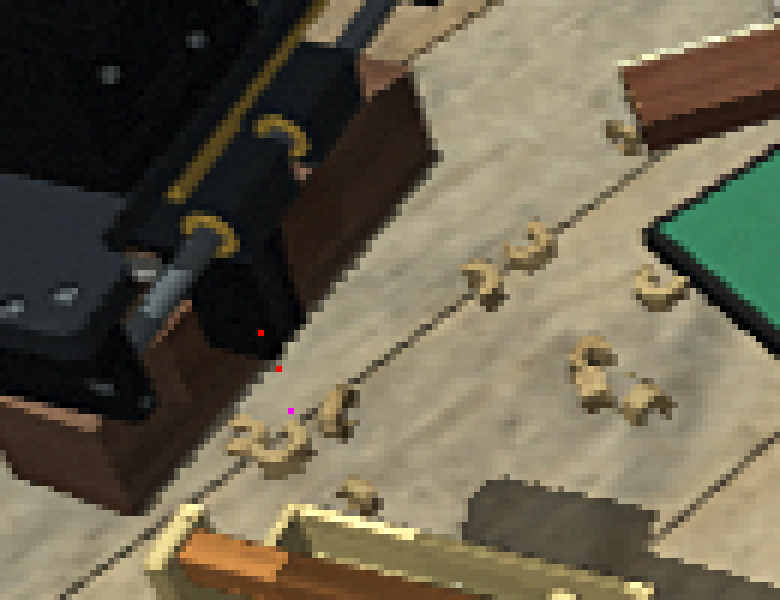

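View pics/wrist2cc.png

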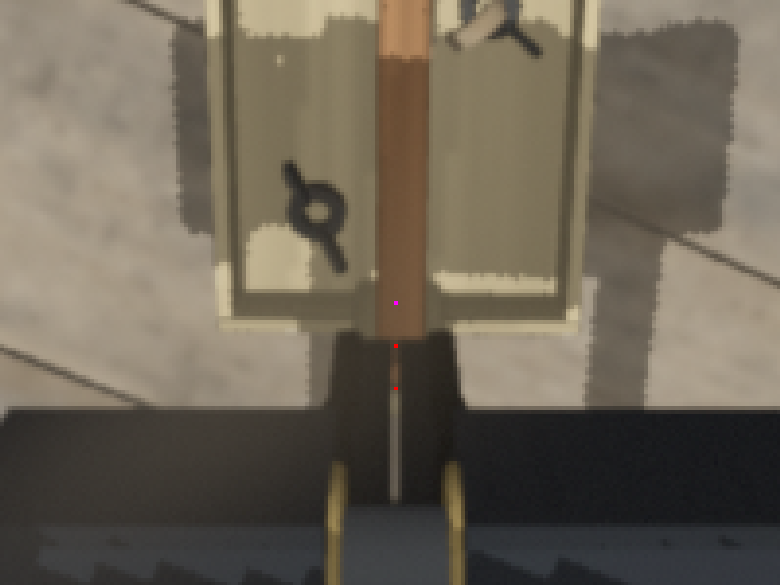

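View pics/scene2oc.png

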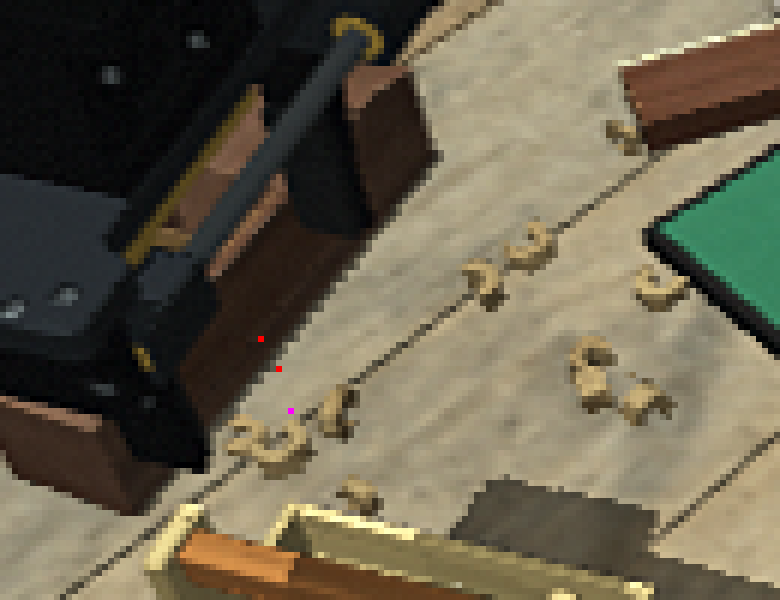

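Closing doesn't extend the fingers. Their real tips sit roughly 25–35 mm short of the reported TCP, and the shadows and both cameras agree. A TCP height of 34 mm grips the bar in either case: the tips clear the walls if the TCP is right, and reach about 66 mm if they are short. I'll go down guarded and look before clamping.

```bash
cat >> h.py <<'E'
def snap(k,views=("scene",),crop=None):
    from plant import r,grab_frame
    s=r.state();print(round(s['t'],2),s['ee_pos'].round(1),s['wrist_force'].round(1),round(s['grip_width'],1))
    for n in views:
        s=r.state();d=grab_frame(n);pickle.dump((d,s),open(f'pics/{n}{k}.pkl','wb'));a=d['frame'][:,:,::-1]
        cv2.imwrite(f'pics/{n}{k}.png',a)
        if crop and n=='scene': 
            x,y=crop;cv2.imwrite(f'pics/{n}{k}c.png',cv2.resize(a[y:y+120,x:x+156],(780,600),interpolation=cv2.INTER_CUBIC))
E
python3 - <<'E'
from h import *
from plant import r
r.move_l([586.8,305.7,80],velocity=150,threshold=10)
print(r.move_l([586.8,305.7,34],velocity=50,threshold=6))
snap(3,("scene","wrist"),(120,200))
E
```

```text
False
8.31 [587.2 305.8  34.5] [-0.2 -0.9 -0.2] 87.3
```

View pics/scene3c.png

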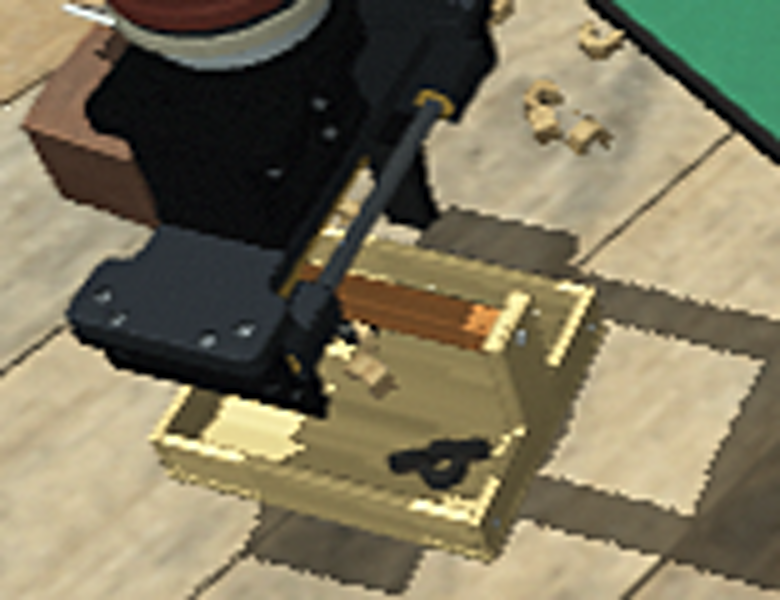

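View pics/wrist3.png

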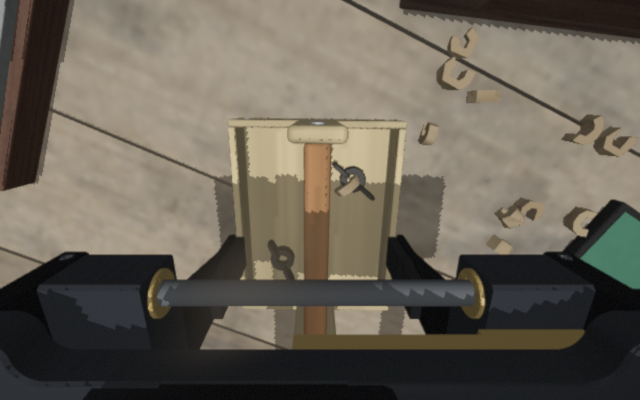

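The jaws now straddle the bar and are centred on it: bar at x≈317, gripper centre ≈316. No contact. Clamp.

```bash
python3 - <<'E'
from h import *
from plant import r
r.clamp(40)
snap(4,("scene","wrist"),(120,200))
E
```

```text
9.58 [586.8 305.7  34. ] [-0.1 -0.4 -0.5] 13.8
```

View pics/scene4c.png

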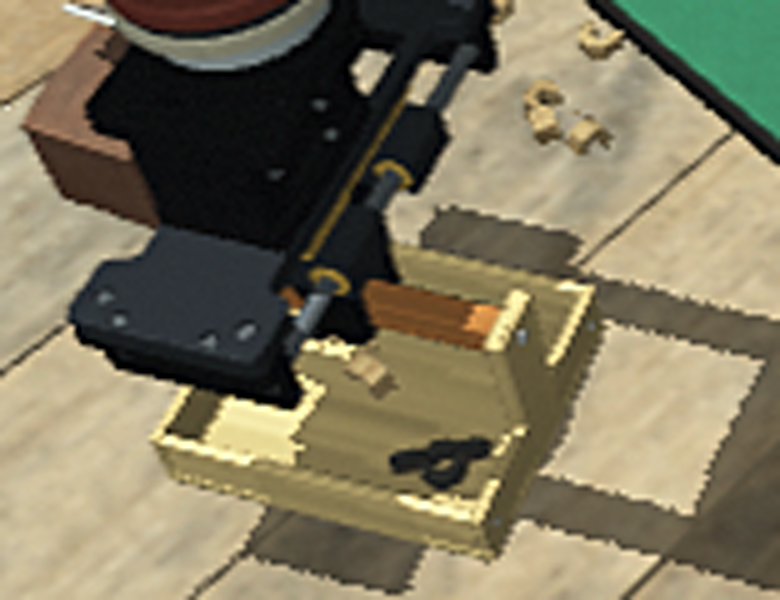

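View pics/wrist4.png

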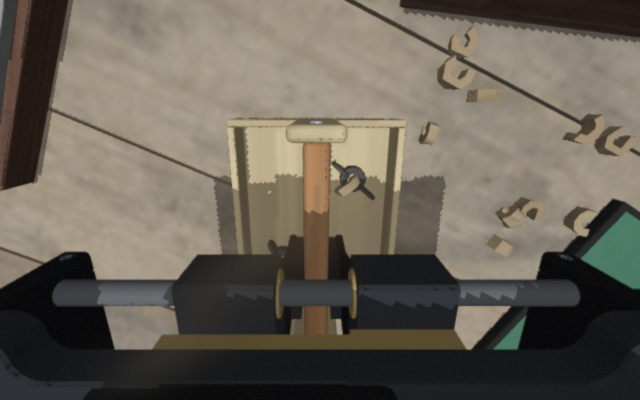

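Gripped at 13.8 mm, with the pads over the full height of the bar. I'll work out where the tote sits in the tool, then lift and look.

```bash
python3 - <<'E'
from h import *
from plant import r
np.set_printoptions(precision=1,suppress=True)
d,s=pickle.load(open('pics/wrist4.pkl','rb'));c=cam(d,s);T=R.from_quat(s['tool_rot'])
for uv,z in [((229,120),32),((406,120),32),((287,124),90),((347,124),90)]:
    print(z,T.inv().apply(back(c,uv,z)-s['ee_pos']))
r.move_l([586.8,305.7,54],velocity=40)
r.move_l([586.8,305.7,104],velocity=100)
snap(5,("scene","wrist"),(120,180))
E
```

```text
32 [-57.4 -75.5   2. ]
32 [ 59.5 -75.6   2. ]
90 [-13.6 -76.  -56. ]
90 [ 14.7 -76.  -56. ]
10.98 [586.7 305.7 104. ] [ 0.2  0.  -3.9] 13.9
```

View pics/scene5c.png

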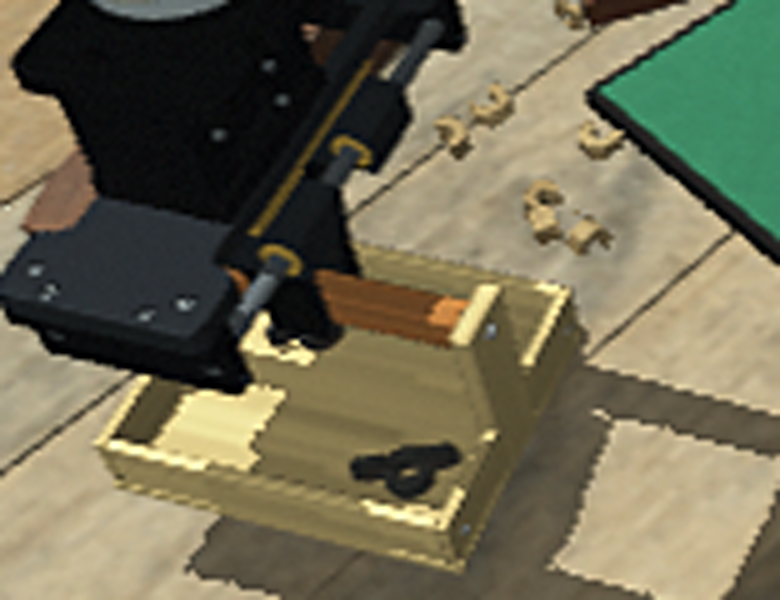

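View pics/wrist5.png

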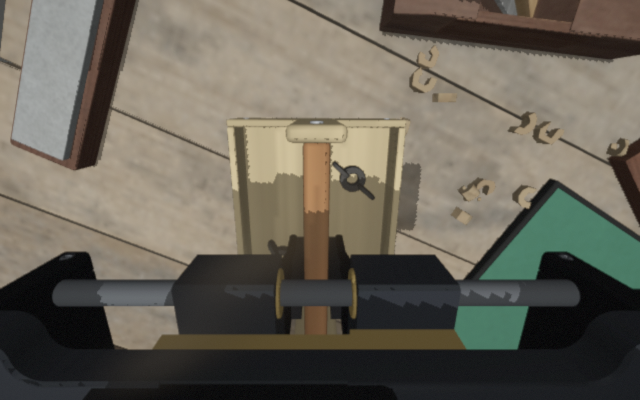

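The tote is held level and centred, and both nuts are inside. Carry it to the mat.

```bash
python3 - <<'E'
from h import *
from plant import r
r.move_l([570.1,7,104],quat(-96.0),velocity=90)
r.move_l([570.1,7,58],velocity=60)
snap(6,("scene","wrist"),(220,120))
E
```

```text
15.47 [570.5   6.9  58.4] [-0.5 -0.2 -3.6] 13.7
```

View pics/scene6c.png

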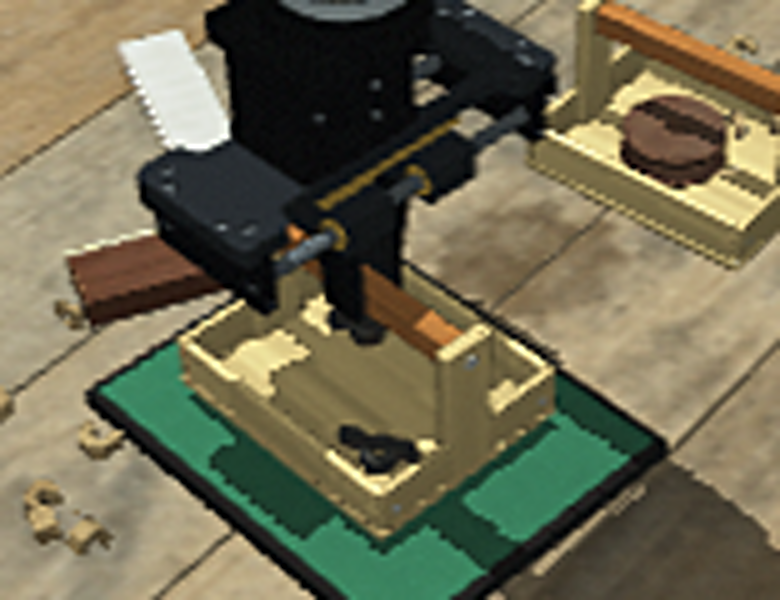

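View pics/wrist6.png

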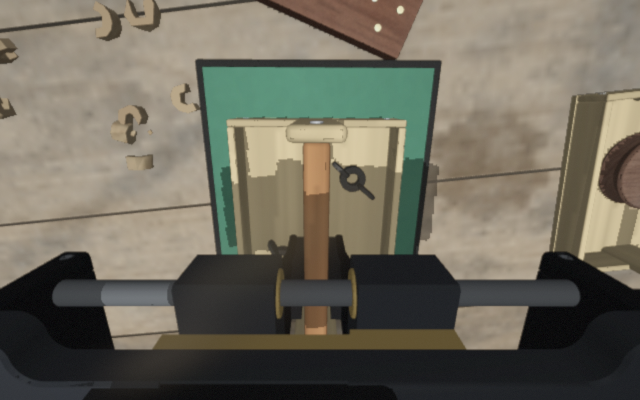

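The tote is centred over the mat and parallel to it, about 12 mm up. Lower it with the force guard on.

```bash
python3 - <<'E'
from h import *
from plant import r
r.move_l([570.1,7,49],velocity=30)
print(r.move_l([570.1,7,43.5],velocity=12,threshold=3))
s=r.state();print(s['t'],s['ee_pos'],s['wrist_force'])
r.sleep(0.2)
r.let_go();r.sleep(.2)
r.move_l([570.1,7,140],velocity=70)
r.move_l([570.1,7,230],velocity=150)
snap(7,("scene","wrist"),(220,120))
E
```

```text
True
16.3833 [570.53256188   6.957861    45.96035071] [0.02704628 0.57977401 5.83257268]
20.41 [569.5   7.1 228.9] [-0.7 -0.2 -0.7] 87.1
```

View pics/scene7c.png

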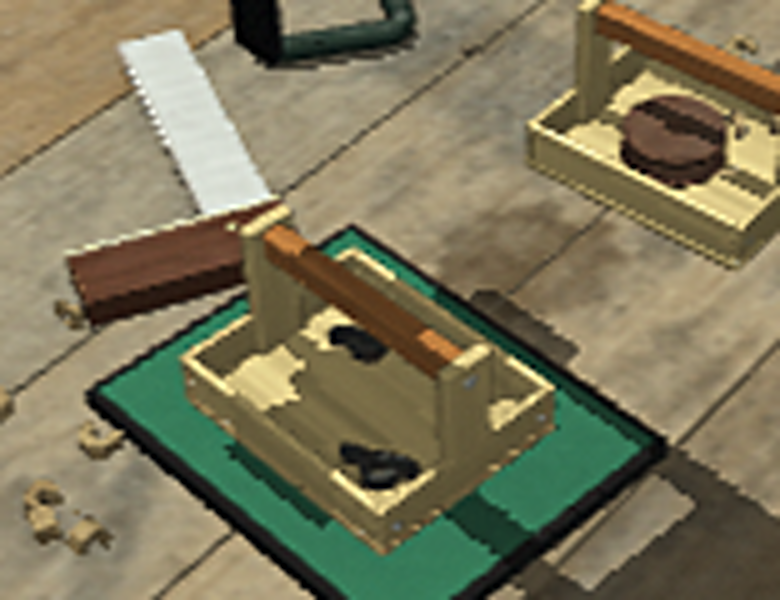

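View pics/wrist7.png

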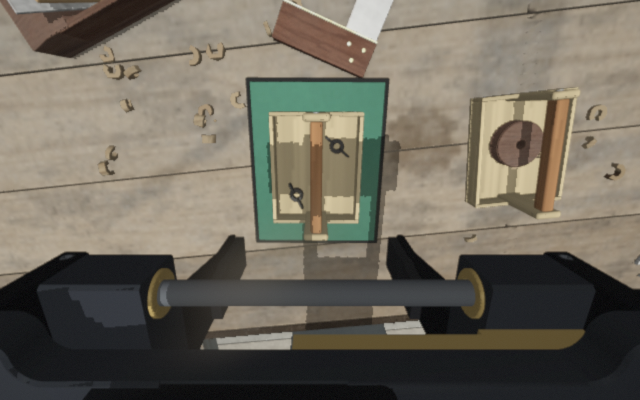

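```bash
python3 - <<'E'
from h import *
from plant import r
d,s=pickle.load(open('pics/wrist7.pkl','rb'));c=cam(d,s)
t=np.mean([back(c,p,44) for p in [(270,113),(364,113),(359,222),(273,222)]],0)
m=np.mean([back(c,p,12) for p in [(247,79),(389,79),(377,242),(258,241)]],0)
print(t,m,np.linalg.norm((t-m)[:2]))
assert np.linalg.norm((t-m)[:2])<12
r.close_job()
E
```

```text
[571.20574614   5.6808898   44.        ] [569.07450519   4.003145    12.        ] 2.712381900461138
the job is handed in; nothing more can be done
```

The tote with the two wing nuts is standing on the green mat, and I've handed the job in at about 20.4 s of the 43 s allowed. I gripped it by the handle bar, lifted it about 70 mm, carried it level, lowered it until it touched the mat, let go and moved the arm clear.

**Last checks:** In the final pictures the tote is upright with both wing nuts inside, and nothing is touching it. Its centre measured about 3 mm from the mat's centre. By eye its long side runs parallel to the mat's.

**What disagreed:** In the scene and wrist camera pictures the fingertips sat about 30 mm short of the reported TCP. I gripped with the TCP at 34 mm instead of the nominal 59 mm, a height that works whether or not the TCP is right. The jaws closed to 13.8 mm on the 14 mm bar. I felt the mat at a TCP height of 46 mm, as expected, and the force on the tool then was about 6 N.

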